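Start the slip pump at its control box

ROBOT

A 6-joint arm with a two-finger parallel gripper is mounted at the origin on the work surface. World frame = base frame: x ahead of the robot, y to its left, z up, the work surface at z = 0. Lengths are in m, angles in rad, forces in N, time in s.
With the tool pointing down it reaches from about 0.425 to 0.95 m from the base axis. Payload 14.7 kg.
Tool frame: the origin (TCP) lies at the very end of the fingers, on their centre line; the grasp point (between the pads) lies 19 mm behind it (arm.hold_point_z is the distance from the TCP to the grasp point, in m); z points along the fingers, y is the line along which they close (so a half turn about z gives the same grasp; the last joint's range is limited). The gripper opens to 85 mm and grips with 20 to 120 N. Pads are 22 mm wide; open, the fingers measure 114 mm over their backs; the gripper's body (76 mm by 85 mm) begins 54 mm behind the grasp point. The pads swing forward as they close: fully open they stand 13 mm farther back than shut.
Start: joints at [1.229, 0.48, 1.596, -0, 1.065, -0.047], TCP at [0.189, 0.622, 0.231] pointing down, gripper open.
Joint ranges: [-2.75, 2.75], [-0.82, 2.05], [0.23, 2.67], [-1.56, 4.7], [0.09, 2.69], [-2.92, 2.92]. Speed limits (rad/s): [1.89, 1.89, 2.39, 3.01, 3.01, 3.01].

INTERFACE

Orientations are given as a unit quaternion [x, y, z, w].
In Python, from plant import arm, cams, workorder gives the robot as it stands.
- The arm moves only by the tool arm_command, never from a script. Its argument "moves" is a list of rows, each an object with "twist": the turn, a rotation vector about the tool's x, y, z in rad, a list of three; "delta_pos": the shift along the tool's x, y, z in mm, a list of three; "hand": the finger opening in mm, from 0 to 85.4. In form: [{"twist": [wx, wy, wz], "delta_pos": [dx, dy, dz], "hand": hand}, ...]. A call has 1 to 10 rows; each row is the pose to reach, as a shift and turn from the pose commanded when the call began, along the tool's axes at that moment; what a row does not reach only later rows make up. A row lasts 1/8 s, in which the tool goes at most 62.5 mm and 10.7 degrees, less where a joint would pass 70% of its speed; a pose out of reach is approached as far as the arm can. A call with a gripper value outside its range is refused whole. The fingers move at their own pace and stop on an object; "grip_force" is the grip in N (left out, the last holds). Time passes only in rows, so rows that repeat a pose let the fingers close. It gives the time, the measured TCP pose, the force, the opening and the grip force at its end, in the units of the state.
- arm.sense(): the state, without advancing time (a new reading comes with each control period).
- cams.grab_frame(name): name is "side" or "top"; returns a dict with "pixels" (420x560x3 uint8, blue, green, red), "camera_matrix" (3x3 intrinsics, pixels), "dist_coeffs" ([k1, k2, p1, p2, k3] as OpenCV has them; the pictures are not rectified), "R" (3x3) and "t" (3): a world point X has camera coordinates R X + t. Camera axes: x right, y down, z forward; pixel columns grow to the right and rows downward; lengths in m; the calibration is good to about 2 mm. A picture is of the moment at which its call begins. There is no depth.
- workorder.close_job(): hands the job in; it is judged then, once.
Trained networks look in the newest picture that a camera, given by its name, has taken for a name from the list of things; names that differ only in an ending like _2 or _b are one class to them, and where a whole thing is asked for, a point or a joint stands for the part that bears it (a point fixed in the world has none). Each returns a list of dicts, best first, with "p" (0 to 1); they miss things now and then, are a little off and sometimes report something else, mostly with a low value. They report only what shows in the picture. A call takes as long as a camera call.
- cams.find_in(label, camera): "at" ([row, column] as shares, 0 to 1, of the picture: columns of its width, rows of its height, amid what is visible of it).
- cams.outline_of(label, camera): "pixels" (420x560 bool, what is visible of it) and "at" ([row, column] as shares, 0 to 1, of the picture: columns of its width, rows of its height, amid what is visible of it).
- cams.spot_point(label, camera): "at" ([row, column] as shares, 0 to 1, of the picture: columns of its width, rows of its height: a listed point, or the origin of a listed thing).
The state is a dict: "t": time; "joints": joint angles; "qd": joint speeds; "tau": joint torques, N m; "tool_pos": TCP position; "orientation": TCP orientation; "force": force on the tool from outside, world axes, zero at the start; "moment": the same for the moment, N m; "grip_width": finger opening in m; "gripper_force": force on a finger pad.
Only numpy, scipy, OpenCV 4.12 (cv2) and the standard library are available. Lean on these libraries where they do the work, as an engineer would, in place of code of your own. Each camera call takes 0.05 s, during which the arm holds its last target. There are 200 camera calls.

TASK

Start the slip pump at its grey control box with closed fingers, in this order: press the green-dotted end of the black rocker fully down, then push the blue key fully in, then push the green key fully in; all three stay as you leave them. Do not press the yellow key, the white key or the red mushroom stop, and do not shift or pick up the cup, the moulds or anything else standing about.

Things in the scene. Friction and masses are not known exactly. Their poses are not given: they have to be found in the camera images.
- console: grey control box, fixed, 200 mm (x) by 340 mm (y) by 70 mm high, flat lid; origin at the centre of its underside, x away from the robot, y along it. Four round keys (order varies) in a row along y on the far half of the lid, 66 mm apart; black rocker and red mushroom stop on the near half, 180 mm apart (which is left varies), a cup between them
- rocker (a joint): tilt of the black rocker switch: -0.22 rad off (the dotted end up, as it starts), +0.22 rad on (dotted end fully down). Friction of about 0.05 N m, no spring, so it stays where it is left
- rocker_dot (a point): green dot, 14 mm across, on top of the rocker's far end, 22 mm from the pivot along the box's x; moves with it and ends about 10 mm lower. Paddle 62 mm (x) by 34 mm (y) by 10 mm, pivot 22 mm above the lid. A flat fingertip pressed on the dot stops about 8 mm below the dot's start height at fully on, as it then bears nearer the pivot
- blue (a joint): travel of the blue push key: 0 fully out (as it always starts), 0.007 m fully in. Straight down; friction of about 4 N, no spring, so it stays where it is left. Runs the mixer.
- blue_top (a point): centre of the top of the blue key's round cap (cap 32 mm across, in a black collar 44 mm across whose top is 11 mm below the cap when out, 4 mm below when in); moves with the cap; z up
- green (a joint): travel of the green push key: 0 fully out (as it always starts), 0.007 m fully in. Straight down; friction of about 4 N, no spring, so it stays where it is left. Runs the pump.
- green_top (a point): centre of the top of the green key's round cap (cap 32 mm across, in a black collar 44 mm across whose top is 11 mm below the cap when out, 4 mm below when in); moves with the cap; z up
- yellow (a joint): travel of the yellow push key: 0 fully out (as it always starts), 0.007 m fully in. Straight down; friction of about 4 N, no spring, so it stays where it is left. Not to be pressed.
- yellow_top (a point): centre of the top of the yellow key's round cap (cap 32 mm across, in a black collar 44 mm across whose top is 11 mm below the cap when out, 4 mm below when in); moves with the cap; z up
- white (a joint): travel of the white push key: 0 fully out (as it always starts), 0.007 m fully in. Straight down; friction of about 4 N, no spring, so it stays where it is left. Not to be pressed.
- white_top (a point): centre of the top of the white key's round cap (cap 32 mm across, in a black collar 44 mm across whose top is 11 mm below the cap when out, 4 mm below when in); moves with the cap; z up
- stop (a joint): travel of the red mushroom stop: 0 up, 0.006 m down, sprung, 3 N to start it. Not to be pressed
- stop_top (a point): centre of the top of the red mushroom stop, 42 mm across, 31 mm above the lid, on a yellow disc
- cup: small white cup, 52 mm across, 45 mm high, loose on the lid of the box between the rocker and the stop; origin at the centre of its underside
- mould_a: round cream plaster mould, 96 mm across, 55 mm high, loose on the bench off the left (+y) end of the box; origin at the centre of its underside
- mould_b: round cream plaster mould, 84 mm across, 60 mm high, loose off the right (-y) end of the box; origin at the centre of its underside
- bowl: terracotta bowl, 120 mm across, 50 mm high, loose beyond the box; origin at the centre of its underside
- jar: glass jar with a blue cap, 70 mm across, 90 mm high, loose beyond the box; origin at the centre of its underside
- brush: brush lying on the bench at the right, low; origin at its underside
- scraper: spatula lying on the bench at the left, low; origin at its underside

How it is judged:
By the outcome, as a careful person would: the job done as asked, in the order asked, and still so for the second after the job is handed in, with the robot touching nothing.
It also fails if it takes over 40 s, if anything falls off the work surface, if the arm or the gripper's body presses on something with over 40 N, if the wrist force passes 120 N, or if a joint passes its speed limit or range.

## Working session

There is one attempt and no reset: what is moved stays moved. The work goes in short steps, Python scripts to look and compute and a tool call to move; the robot and the scene stay as the last step left them, time stands still between calls to the robot, and variables do not carry over. Pictures are saved under pics/ and viewed, at most 10 in all, crops included, and the job is handed in when it is done.

Besides the shell and the picture viewer there is one more tool, called after "Emit:" as a command line: name --argument value ..., lists and objects as JSON in quotes. arm_command: Moves the arm, as the interface text tells. Its arguments: {"type":"object","properties":{"moves":{"type":"array"},"grip_force":{"type":"number"}},"required":["moves"]}

```bash
mkdir -p pics; cat > h.py <<'E'
from plant import arm, cams, workorder
import numpy as np, cv2
from scipy.spatial.transform import Rotation as Ro
L=['rocker_dot','blue_top','green_top','yellow_top','white_top','stop_top','cup','mould_a','mould_b']
def proj(f,X):
    return cv2.projectPoints(np.array(X,float).reshape(-1,1,3),cv2.Rodrigues(f['R'])[0],f['t'],f['camera_matrix'],f['dist_coeffs'])[0].reshape(-1,2)
def ray(f,uv):
    n=cv2.undistortPoints(np.array([[uv]],float),f['camera_matrix'],f['dist_coeffs'])[0,0]
    R=np.array(f['R']);return -R.T@np.array(f['t']),R.T@np.array([*n,1])
def onz(f,uv,z):
    o,d=ray(f,uv);return o+d*(z-o[2])/d[2]
def tri(a,b):
    A=np.zeros((3,3));v=np.zeros(3)
    for o,d in(a,b):
        d=d/np.linalg.norm(d);P=np.eye(3)-np.outer(d,d);A+=P;v+=P@o
    return np.linalg.solve(A,v)
E
python3 - <<'E'
from h import *
F={c:cams.grab_frame(c) for c in('top','side')}
for c in F: cv2.imwrite(f'pics/{c}0.png',F[c]['pixels'])
for l in L:
    r={}
    for c in F:
        d=cams.spot_point(l,c)
        for q in d[:2]:
            uv=[q['at'][1]*560,q['at'][0]*420]; print(l,c,round(q['p'],2),np.round(uv,1))
        if d: r[c]=ray(F[c],[d[0]['at'][1]*560,d[0]['at'][0]*420])
    if len(r)==2: print('   ',np.round(tri(r['top'],r['side']),4))
for c in F: print(c,-np.array(F[c]['R']).T@F[c]['t'])
s=arm.sense();print(s['tool_pos'],s['orientation'],s['force'],s['t'],Ro.from_quat(s['orientation']).as_matrix().round(3))
E
```

```text
rocker_dot top 0.59 [210.2 206.1]
rocker_dot side 0.61 [283.7 255.3]
    [0.5867 0.1508 0.1032]
blue_top top 0.69 [272.8 236.6]
blue_top top 0.49 [236.9 189.4]
blue_top side 0.6 [284.  254.4]
blue_top side 0.59 [329.1 200.2]
    [ 0.5584 -0.0027 -0.059 ]
green_top top 0.42 [288.8 203.5]
green_top side 0.4 [288.4 205.7]
green_top side 0.34 [295.1 401.3]
    [ 0.5971 -0.0506  0.0746]
yellow_top top 0.65 [259.8 192.3]
yellow_top side 0.64 [282.7 216.5]
yellow_top side 0.33 [293.9 399.4]
    [0.613  0.0238 0.1045]
white_top top 0.47 [215.2 187.3]
white_top side 0.45 [254.9 254.7]
    [0.6465 0.1409 0.0828]
stop_top top 0.51 [275.1 235.3]
stop_top side 0.58 [323.3 211.9]
    [ 0.5091 -0.013   0.0993]
cup top 0.73 [247.2 230.3]
cup top 0.19 [107.4 234.9]
cup side 0.66 [313.5 242.1]
    [0.5252 0.0599 0.0627]
mould_a top 0.77 [330.9 237.9]
mould_a top 0.55 [157.9 198.6]
mould_a side 0.78 [262.  334.8]
mould_a side 0.57 [325.1 196.5]
    [ 0.6263 -0.2516 -0.8344]
mould_b top 0.77 [330.9 237.9]
mould_b top 0.55 [157.9 198.6]
mould_b side 0.78 [262.  334.8]
mould_b side 0.57 [325.1 196.5]
    [ 0.6263 -0.2516 -0.8344]
top [ 0.46263932 -0.00953181  1.26804952]
side [0.49721569 0.85096536 0.8718765 ]
[0.18883195 0.62196124 0.23129242] [ 1.46848910e-01  9.89158934e-01 -1.68236881e-05  2.71631110e-06] [-0.6322898  -0.74418752 -0.69989032] 1.0 [[-0.957  0.291  0.   ]
 [ 0.291  0.957 -0.   ]
 [-0.    -0.    -1.   ]]
```

View pics/top0.png

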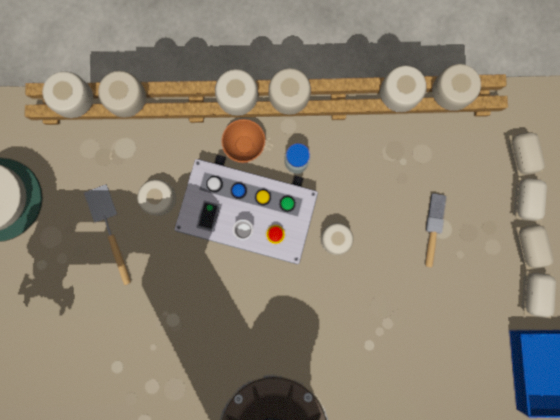

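View pics/side0.png

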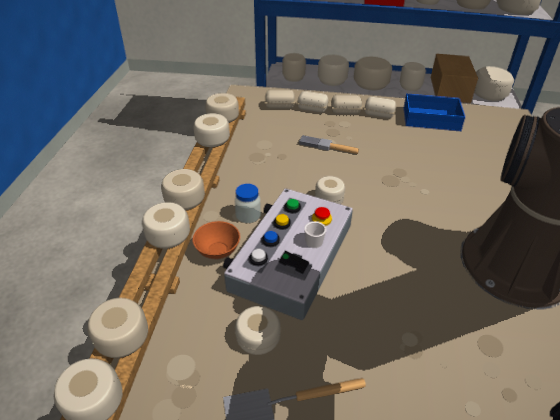

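The top view shows the keys in the order white (214,184), blue (238,190), yellow (263,197), green (288,204). The rocker is at (207,215), with its dot at about (210,207), the cup at (243,229) and the stop at (275,234). The network mixed some of these up, for example its first blue_top hit was the stop. I'll refine the positions with colour blobs and a fit of the box model.

```bash
python3 - <<'E'
from h import *
F={c:cams.grab_frame(c) for c in('top','side')}
seed={'blue':((238,190),(270,238)),'yellow':((263,197),(282,221)),'green':((288,204),(293,205)),'white':((214,184),(258,256)),'stop':((275,234),(322,213)),'dot':((210,207),(284,256))}
hr={'blue':(100,130),'yellow':(18,34),'green':(40,90),'dot':(40,90),'stop':None,'white':None}
for k,(a,b) in seed.items():
    rr=[];uvs=[]
    for c,s in zip(('top','side'),(a,b)):
        im=F[c]['pixels'];hsv=cv2.cvtColor(im,cv2.COLOR_BGR2HSV).astype(int)
        H,S,V=hsv[...,0],hsv[...,1],hsv[...,2]
        if k=='white': m=(V>(150 if c=='top' else 110))&(S<60)
        elif k=='stop': m=((H<9)|(H>172))&(S>150)&(V>80)
        else: m=(H>hr[k][0])&(H<hr[k][1])&(S>90)&(V>30)
        w=np.zeros(m.shape,np.uint8);cv2.circle(w,s,8 if k!='stop' else 13,1,-1);
        if k=='white': cv2.circle(w,s,8,1,-1)
        m=m&(w>0);ys,xs=np.nonzero(m)
        if len(xs)==0: print(k,c,'none');continue
        uv=[xs.mean(),ys.mean()];uvs.append((np.round(uv,1),len(xs)));rr.append(ray(F[c],uv))
    print(k,uvs,np.round(tri(*rr),4) if len(rr)==2 else '')
a=F['top']['pixels'][145:275,165:330];b=F['side']['pixels'][180:310,215:365]
cv2.imwrite('pics/t1.png',cv2.resize(a,None,fx=4.8,fy=4.5,interpolation=2));cv2.imwrite('pics/s1.png',cv2.resize(b,None,fx=4.6,fy=4.6,interpolation=2))
E
```

```text
blue [(array([238.3, 189.9]), 166), (array([270.4, 236.6]), 145)] [0.629  0.08   0.0863]
yellow [(array([262.6, 196.5]), 164), (array([281.8, 219.6]), 139)] [0.6102 0.0173 0.0871]
green [(array([287.1, 203.3]), 149), (array([292.4, 203.9]), 121)] [ 0.5913 -0.0459  0.0868]
white [(array([213.5, 183.3]), 113), (array([258.5, 254.1]), 134)] [0.6467 0.1438 0.0901]
stop [(array([275. , 233.5]), 151), (array([321.9, 212.6]), 142)] [ 0.513  -0.0129  0.0968]
dot [(array([209.1, 207.3]), 41), (array([285.3, 255.6]), 31)] [0.5831 0.1534 0.1055]
```

View pics/t1.png

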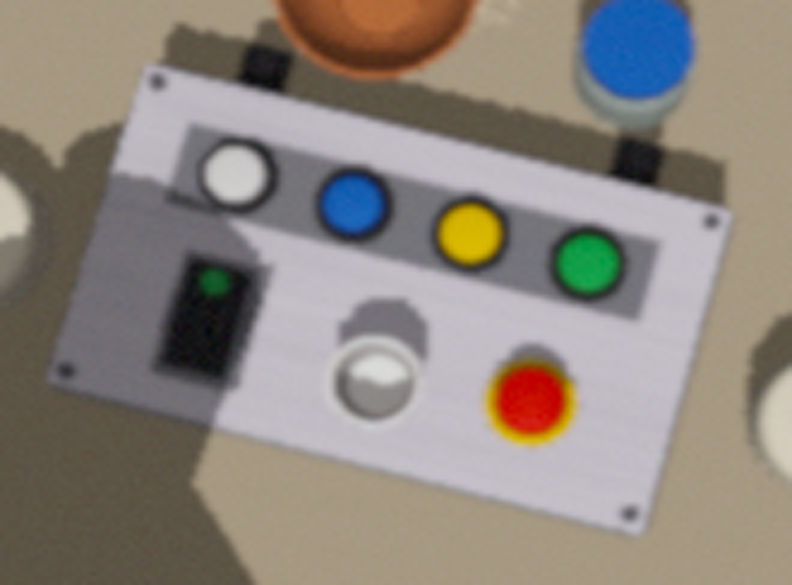

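View pics/s1.png

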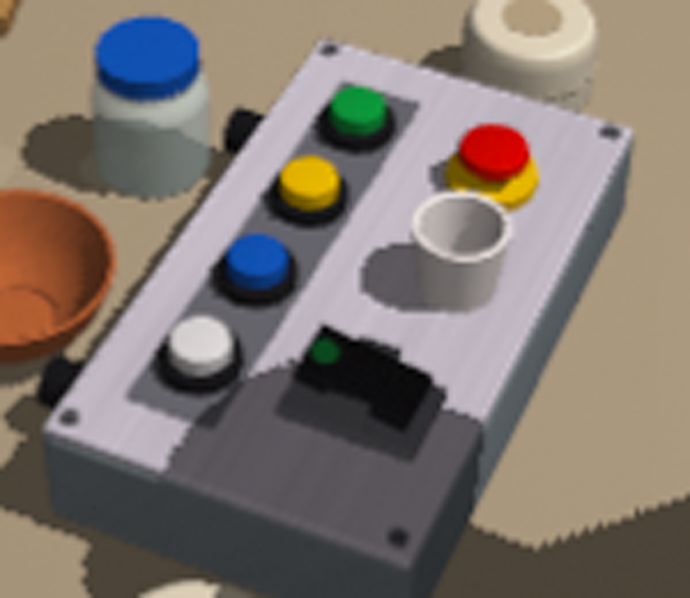

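Measured from the pictures:

| Point | Position (m) |
|---|---|
| Dot | (0.584, 0.153, ~0.103) |
| Blue key | (0.629, 0.080, ~0.088) |
| Green key | (0.591, -0.046, ~0.088) |

The spacings agree with the drawing (65.5 mm and 180 mm). The tool's y axis is already aligned with the box's y axis.

Emit:
arm_command --moves '[{"twist": [0, 0, 0], "delta_pos": [-515, -334, 0], "hand": 0}, {"twist": [0, 0, 0], "delta_pos": [-515, -334, 0], "hand": 0}, {"twist": [0, 0, 0], "delta_pos": [-515, -334, 0], "hand": 0}, {"twist": [0, 0, 0], "delta_pos": [-515, -334, 0], "hand": 0}, {"twist": [0, 0, 0], "delta_pos": [-515, -334, 0], "hand": 0}, {"twist": [0, 0, 0], "delta_pos": [-515, -334, 0], "hand": 0}, {"twist": [0, 0, 0], "delta_pos": [-515, -334, 0], "hand": 0}, {"twist": [0, 0, 0], "delta_pos": [-515, -334, 0], "hand": 0}, {"twist": [0, 0, 0], "delta_pos": [-515, -334, 0], "hand": 0}, {"twist": [0, 0, 0], "delta_pos": [-515, -334, 0], "hand": 0}]' --grip_force 30

```text
t: 2.35
tool_pos: [0.586, 0.1506, 0.2315]
orientation: [0.147, 0.989, 0.0, 0.0]
force: [1.0, 0.3, 0.2]
grip_width: 0.0
gripper_force: 0.0
```

Emit:
arm_command --moves '[{"twist": [0, 0, 0], "delta_pos": [0, 0, 60], "hand": 0}, {"twist": [0, 0, 0], "delta_pos": [0, 0, 100], "hand": 0}, {"twist": [0, 0, 0], "delta_pos": [0, 0, 115], "hand": 0}, {"twist": [0, 0, 0], "delta_pos": [0, 0, 115], "hand": 0}, {"twist": [0, 0, 0], "delta_pos": [0, 0, 115], "hand": 0}]'

```text
t: 2.98
tool_pos: [0.5856, 0.1532, 0.1179]
orientation: [0.147, 0.989, 0.0, 0.001]
force: [-0.6, 0.4, 0.7]
grip_width: 0.0003
gripper_force: 0.0
```

```bash
python3 - <<'E'
from h import *
f=cams.grab_frame('side');s=arm.sense();print(s['tool_pos'],s['force'],proj(f,s['tool_pos']))
a=f['pixels'][180:310,215:365]
cv2.imwrite('pics/s2.png',cv2.resize(a,None,fx=4.6,fy=4.6,interpolation=2))
E
```

```text
[0.58566202 0.15316651 0.1180229 ] [ 0.23817849 -0.24275805 -0.22435579] [[283.85062727 251.57884365]]
```

View pics/s2.png

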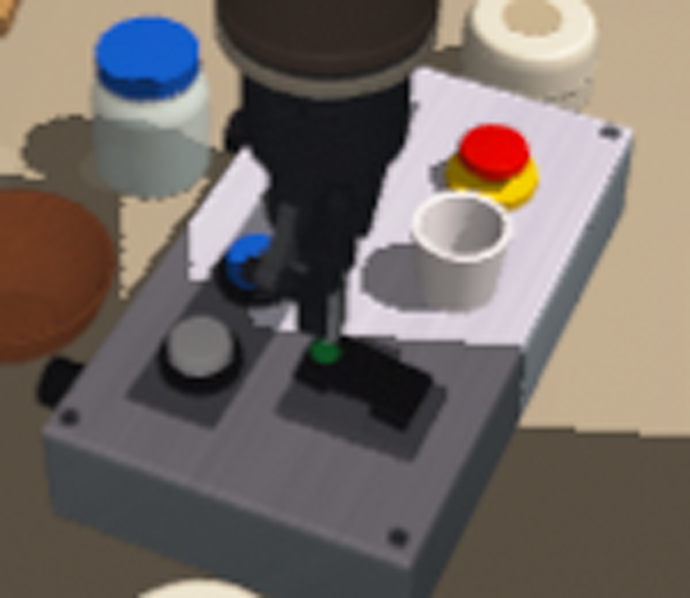

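The closed fingertips, at about (320,335) in the crop, stand right over the green dot at (324,352). I'll press in steps.

Emit:
arm_command --moves '[{"twist": [0, 0, 0], "delta_pos": [0, 0, 8], "hand": 0}, {"twist": [0, 0, 0], "delta_pos": [0, 0, 12], "hand": 0}, {"twist": [0, 0, 0], "delta_pos": [0, 0, 15], "hand": 0}, {"twist": [0, 0, 0], "delta_pos": [0, 0, 17], "hand": 0}, {"twist": [0, 0, 0], "delta_pos": [0, 0, 18], "hand": 0}, {"twist": [0, 0, 0], "delta_pos": [0, 0, 19], "hand": 0}, {"twist": [0, 0, 0], "delta_pos": [0, 0, 20], "hand": 0}, {"twist": [0, 0, 0], "delta_pos": [0, 0, 20], "hand": 0}]'

```text
t: 4.03
tool_pos: [0.5848, 0.1527, 0.0964]
orientation: [0.147, 0.989, 0.0, 0.0]
force: [1.9, -0.9, 2.9]
grip_width: 0.0001
gripper_force: 1.5
```

Emit:
arm_command --moves '[{"twist": [0, 0, 0], "delta_pos": [0, 0, 1], "hand": 0}, {"twist": [0, 0, 0], "delta_pos": [0, 0, 2], "hand": 0}, {"twist": [0, 0, 0], "delta_pos": [0, 0, 2], "hand": 0}]'

```text
t: 4.4
tool_pos: [0.585, 0.1528, 0.0944]
orientation: [0.147, 0.989, 0.0, 0.0]
force: [4.5, -1.0, 3.9]
grip_width: 0.0003
gripper_force: 2.4
```

Emit:
arm_command --moves '[{"twist": [0, 0, 0], "delta_pos": [0, 0, 1], "hand": 0}, {"twist": [0, 0, 0], "delta_pos": [0, 0, 2], "hand": 0}, {"twist": [0, 0, 0], "delta_pos": [0, 0, 2], "hand": 0}]'

```text
t: 4.78
tool_pos: [0.5852, 0.1528, 0.0934]
orientation: [0.147, 0.989, 0.0, 0.001]
force: [1.7, -1.9, 20.6]
grip_width: 0.0
gripper_force: 10.0
```

The force jumped to 20 N and the travel stopped, so the rocker is on its stop. Next I lift and go over blue.

Emit:
arm_command --moves '[{"twist": [0, 0, 0], "delta_pos": [0, 0, -25], "hand": 0}, {"twist": [0, 0, 0], "delta_pos": [0, 0, -45], "hand": 0}, {"twist": [0, 0, 0], "delta_pos": [-30, -28, -45], "hand": 0}, {"twist": [0, 0, 0], "delta_pos": [-63, -57, -45], "hand": 0}, {"twist": [0, 0, 0], "delta_pos": [-63, -57, -35], "hand": 0}, {"twist": [0, 0, 0], "delta_pos": [-63, -57, -25], "hand": 0}, {"twist": [0, 0, 0], "delta_pos": [-63, -57, -20], "hand": 0}, {"twist": [0, 0, 0], "delta_pos": [-63, -57, -20], "hand": 0}]'

```text
t: 5.78
tool_pos: [0.6275, 0.0807, 0.1117]
orientation: [0.146, 0.989, -0.0, -0.001]
force: [0.5, 0.3, 0.8]
grip_width: -0.0004
gripper_force: 0.0
```

```bash
python3 - <<'E'
from h import *
f=cams.grab_frame('side');s=arm.sense();print(s['tool_pos'],s['force'],proj(f,s['tool_pos']))
a=f['pixels'][180:310,215:365]
cv2.imwrite('pics/s3.png',cv2.resize(a,None,fx=4.6,fy=4.6,interpolation=2))
E
```

```text
[0.62787039 0.08057883 0.1121253 ] [ 0.50926548 -0.89846942  0.00629509] [[270.34861351 229.05372753]]
```

View pics/s3.png

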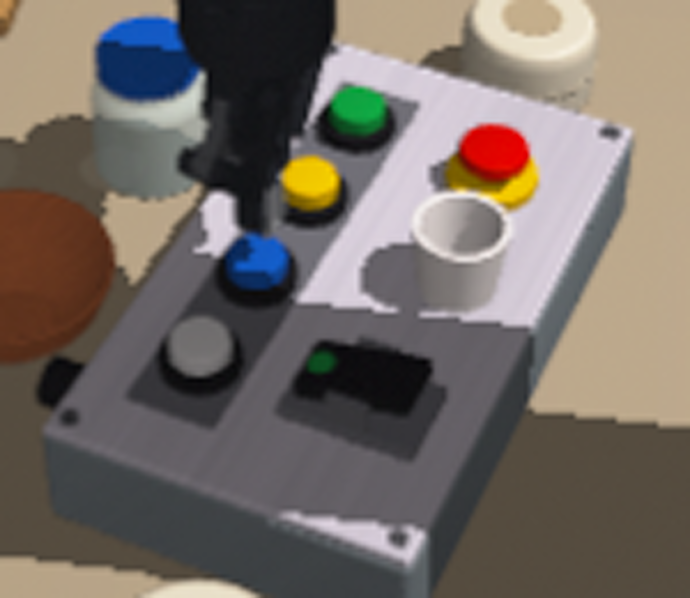

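Rocker dot is now at (320,361) in the crop, clearly lower than before. I'll check how far it moved against the model before going on.

```bash
python3 - <<'E'
from h import *
f=cams.grab_frame('side')
hsv=cv2.cvtColor(f['pixels'],cv2.COLOR_BGR2HSV).astype(int);H,S,V=np.moveaxis(hsv,2,0)
m=(H>40)&(H<90)&(S>90)&(V>25);w=np.zeros(m.shape,np.uint8);cv2.circle(w,(284,258),9,1,-1)
ys,xs=np.nonzero(m&(w>0));print('now',xs.mean(),ys.mean(),len(xs),'before 285.3 255.6')
D=np.array([.5845,.1532]);ax=np.array([.957,-.291]);P=D-ax*.0205
for th in(-.22,-.1,0,.1,.22):
    x=.022*np.cos(th)+.005*np.sin(th);z=.092-.022*np.sin(th)+.005*np.cos(th)
    print(th,proj(f,[*(P+ax*x),z]))
E
```

```text
now 284.51724137931035 258.17241379310343 29 before 285.3 255.6
-0.22 [[284.32832813 256.62388444]]
-0.1 [[283.9080011  257.23337941]]
0 [[283.65274318 257.79651558]]
0.1 [[283.48616746 258.4036784 ]]
0.22 [[283.40500661 259.18165241]]
```

The dot shifted (-0.8, +2.6) px and the model predicts (-0.9, +2.6) for the full swing, so the rocker is fully on. Now I press blue.

Emit:
arm_command --moves '[{"twist": [0, 0, 0], "delta_pos": [-1, -1, 8], "hand": 0}, {"twist": [0, 0, 0], "delta_pos": [-1, -1, 15], "hand": 0}, {"twist": [0, 0, 0], "delta_pos": [-1, -1, 20], "hand": 0}, {"twist": [0, 0, 0], "delta_pos": [-1, -1, 23], "hand": 0}, {"twist": [0, 0, 0], "delta_pos": [-1, -1, 25], "hand": 0}, {"twist": [0, 0, 0], "delta_pos": [-1, -1, 27], "hand": 0}, {"twist": [0, 0, 0], "delta_pos": [-1, -1, 28], "hand": 0}, {"twist": [0, 0, 0], "delta_pos": [-1, -1, 28], "hand": 0}]'

```text
t: 6.88
tool_pos: [0.6291, 0.0787, 0.0843]
orientation: [0.147, 0.989, 0.0, 0.0]
force: [0.6, 0.0, 0.7]
grip_width: 0.0005
gripper_force: 0.0
```

Emit:
arm_command --moves '[{"twist": [0, 0, 0], "delta_pos": [0, 0, 1], "hand": 0}, {"twist": [0, 0, 0], "delta_pos": [0, 0, 2], "hand": 0}, {"twist": [0, 0, 0], "delta_pos": [0, 0, 3], "hand": 0}, {"twist": [0, 0, 0], "delta_pos": [0, 0, 3], "hand": 0}]'

```text
t: 7.38
tool_pos: [0.6295, 0.0787, 0.0833]
orientation: [0.147, 0.989, 0.0, 0.001]
force: [-10.1, -1.2, 33.6]
grip_width: -0.0001
gripper_force: 16.6
```

Emit:
arm_command --moves '[{"twist": [0, 0, 0], "delta_pos": [0, 0, -25], "hand": 0}, {"twist": [0, 0, 0], "delta_pos": [0, 0, -50], "hand": 0}, {"twist": [0, 0, 0], "delta_pos": [0, -50, -50], "hand": 0}, {"twist": [0, 0, 0], "delta_pos": [0, -100, -50], "hand": 0}, {"twist": [0, 0, 0], "delta_pos": [0, -131, -50], "hand": 0}, {"twist": [0, 0, 0], "delta_pos": [0, -131, -40], "hand": 0}, {"twist": [0, 0, 0], "delta_pos": [0, -131, -30], "hand": 0}, {"twist": [0, 0, 0], "delta_pos": [0, -131, -30], "hand": 0}]'

```text
t: 8.38
tool_pos: [0.5906, -0.0457, 0.1102]
orientation: [0.146, 0.989, 0.0, -0.001]
force: [-0.1, -0.2, 0.5]
grip_width: 0.0
gripper_force: 0.0
```

```bash
python3 - <<'E'
from h import *
f=cams.grab_frame('side');s=arm.sense();print(s['tool_pos'],s['force'],proj(f,s['tool_pos']))
a=f['pixels'][180:310,215:365]
cv2.imwrite('pics/s4.png',cv2.resize(a,None,fx=4.6,fy=4.6,interpolation=2))
E
```

```text
[ 0.59083391 -0.04573365  0.1106473 ] [-0.10833262 -0.03887145  0.73293771] [[292.50160279 196.91321237]]
```

View pics/s4.png

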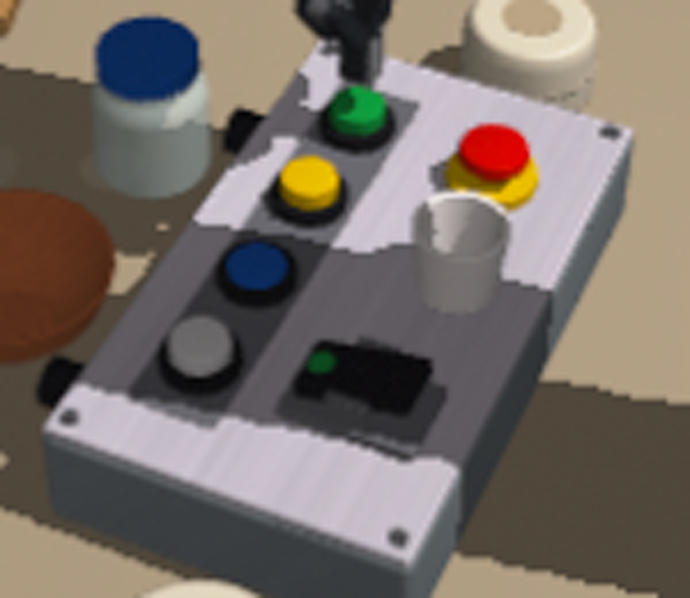

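Blue at (257,267) in the crop is now flush and low in its collar, unlike white and yellow. The fingers are centred over green at (357,110). I press green.

Emit:
arm_command --moves '[{"twist": [0, 0, 0], "delta_pos": [0, 0, 8], "hand": 0}, {"twist": [0, 0, 0], "delta_pos": [0, 0, 15], "hand": 0}, {"twist": [0, 0, 0], "delta_pos": [0, 0, 20], "hand": 0}, {"twist": [0, 0, 0], "delta_pos": [0, 0, 23], "hand": 0}, {"twist": [0, 0, 0], "delta_pos": [0, 0, 25], "hand": 0}, {"twist": [0, 0, 0], "delta_pos": [0, 0, 27], "hand": 0}, {"twist": [0, 0, 0], "delta_pos": [0, 0, 28], "hand": 0}, {"twist": [0, 0, 0], "delta_pos": [0, 0, 29], "hand": 0}, {"twist": [0, 0, 0], "delta_pos": [0, 0, 29], "hand": 0}]'

```text
t: 9.55
tool_pos: [0.5909, -0.0466, 0.0835]
orientation: [0.147, 0.989, 0.0, 0.0]
force: [-8.6, 4.3, 25.6]
grip_width: -0.0003
gripper_force: 12.5
```

Green stopped at the same height as blue, at 25 N. I lift clear and check.

Emit:
arm_command --moves '[{"twist": [0, 0, 0], "delta_pos": [0, 0, -40], "hand": 0}, {"twist": [0, 0, 0], "delta_pos": [0, 0, -90], "hand": 0}, {"twist": [0, 0, 0], "delta_pos": [0, 0, -140], "hand": 0}, {"twist": [0, 0, 0], "delta_pos": [0, 0, -150], "hand": 0}, {"twist": [0, 0, 0], "delta_pos": [0, 0, -150], "hand": 0}, {"twist": [0, 0, 0], "delta_pos": [0, 0, -150], "hand": 0}]'

```text
t: 10.3
tool_pos: [0.5901, -0.0467, 0.2307]
orientation: [0.147, 0.989, -0.0, -0.001]
force: [0.6, -0.5, -0.6]
grip_width: -0.0002
gripper_force: 0.0
```

```bash
python3 - <<'E'
from h import *
f=cams.grab_frame('side');s=arm.sense();print(s['t'],s['tool_pos'],s['force'])
a=f['pixels'][180:310,215:365]
cv2.imwrite('pics/s5.png',cv2.resize(a,None,fx=4.6,fy=4.6,interpolation=2))
E
```

```text
10.35 [ 0.59008199 -0.04665459  0.23064363] [-0.06802358  0.16670556 -0.00501782]
```

View pics/s5.png

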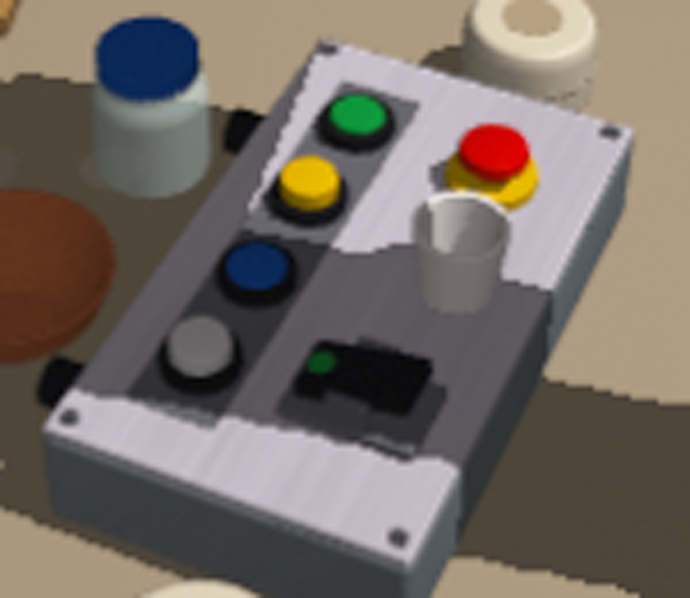

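Green (357,116) and blue (257,267) are both in, and the rocker dot is down at (320,361). Yellow, white, the stop and the cup haven't changed.

```bash
python3 -c "
from plant import workorder;print(workorder.close_job())"
```

```text
the job is handed in; nothing more can be done
None
```

The rocker is fully on and the blue and green keys are fully in, pressed in that order; nothing else was touched, and the job was handed in at about 10 s.

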